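# Chock the drawing tube on the sloping board

## Task

Park the cardboard drawing tube on the sloping drawing board so that it cannot roll off. First lay the eraser flat on the middle of the board as a chock, its long side across the slope; then lay the tube across the slope right behind it, on the uphill side, with the tube's middle at the eraser, and let go of the tube only there, so that it comes to rest against the eraser.

Things in the scene. Friction and masses are not known exactly. Their poses are not given: they have to be found in the camera images.
- tube_center (a point): The drawing tube: a plain brown cardboard cylinder with white end caps, 50 mm in diameter, 180 mm long, about 70 g, rigid; it rolls freely. At the start it lies on the desk top. This point is its centre, on its axis, 25 mm above what it lies on; its y axis runs along the tube (x and z turn as it rolls).
- eraser_center (a point): The eraser: small rigid block, blue sleeve and white end, 20 mm wide (x), 44 long (y), 11 high (z), 18 g, at first flat on the desk; not the red matchbox (37 x 54 x 16). Point: its centre, 5.5 mm up. A tube at rest against its long side has its axis 31 mm uphill of this point, over the eraser's edge: fingertips holding the tube at its middle must stay over 11 mm above the board.
- slope: The fixed drawing board: pale wooden panel, 260 mm up the slope, 280 mm wide, on two dark feet, tilted 6 degrees, no ledge, low edge toward the robot. Origin: centre of its upper surface (the plane z = 0 of this frame), 34 mm above the desk; x points up the slope, away from the robot, y across it to the left, z square out of the surface.

How it is judged:
By the outcome, as a careful person would: the job done as asked, in the order asked, and still so for the second after the job is handed in, with the robot touching nothing.
It also fails if it takes over 64 s, if anything falls off the work surface, if the arm or the gripper's body presses on something with over 40 N, if the wrist force passes 120 N, or if a joint passes its speed limit or range.

## Robot

A 6-joint arm with a two-finger parallel gripper is mounted at the origin on a cart in front of the work surface, level with it; the furniture and walls round the work are solid. World frame = base frame: x ahead of the robot, y to its left, z up, the work surface at z = 0. Lengths are in m, angles in rad, forces in N, time in s.
With the tool pointing down it reaches from about 0.425 to 0.95 m from the base axis. Payload 3.5 kg.
Tool frame: the origin (TCP) lies on the centre line of the jaws, within the pads' length; the fingertips stand 14 mm ahead of it and the grasp point (between the pads) lies 5 mm behind it (ctrl.finger_overhang is the distance from the TCP to the fingertips, in m); z points along the fingers, y is the line along which they close (so a half turn about z gives the same grasp; the last joint's range is limited). The gripper opens to 85 mm and grips with 20 to 120 N. Pads are 22 mm wide; open, the fingers measure 114 mm over their backs; the gripper's body (76 mm by 85 mm) begins 54 mm behind the grasp point. The pads swing forward as they close: fully open they stand 13 mm farther back than shut.
Start: joints at [-1.415, 0.286, 1.577, -0, 1.279, -0.15], TCP at [0.203, -0.644, 0.245] pointing down, gripper open.
Joint ranges: [-2.77, 2.77], [-0.9, 2.22], [0.21, 2.48], [-1.53, 4.67], [0.24, 2.81], [-2.84, 2.84]. Speed limits (rad/s): [2.79, 2.79, 3.14, 3.14, 3.14, 3.14].

## Interface

Orientations are given as a unit quaternion [x, y, z, w].
In Python, from plant import ctrl gives the robot as it stands.
- The arm moves only by the tool send_rows, never from a script. Its argument "moves" is text: rows parted by semicolons, each of 7 numbers parted by spaces: the turn, a rotation vector about the tool's x, y, z in units of 360 degrees (1.0 is 360 degrees), then the shift along the tool's x, y, z in units of 20 cm (1.0 is 20 cm), then the gripper's target within -1 to 1 (fully open at 1, half-way at 0, shut at -1). A call has 1 to 12 rows; each row is the pose to reach, as a shift and turn from the pose commanded when the call began, along the tool's axes at that moment, turning the shorter way round; what a row does not reach only later rows make up. A row lasts 1/8 s, in which the tool goes at most 62.5 mm and 10.7 degrees, less where a joint would pass 70% of its speed; a pose out of reach is approached as far as the arm can. A call with a number of a shift or a turn outside -1 to 1 is refused whole. A call with a gripper value outside its range is refused whole. The fingers move at their own pace and stop on an object; "newtons" is the grip in N (left out, the last holds). Time passes only in rows, so rows that repeat a pose let the fingers close. It gives the time, the measured TCP pose, the force, the opening and the grip force at its end, in the units of the state.
- ctrl.get_state(): the state, without advancing time (a new reading comes with each control period).
- ctrl.read_camera(name): name is "side" or "top"; returns a dict with "image" (384x512x3 uint8, red, green, blue), "fovy" (degrees; the focal length in pixels is half the picture's height over the tangent of half this angle, whatever the lens; pixels are square), "cx", "cy" (the principal point, pixels), "extrinsics" (4x4, takes a point from camera to world coordinates). Camera axes: x right, y up, looking along -z (the intrinsics and any distortion apply to the point x, -y, -z); pixel columns grow to the right and rows downward; lengths in m; the calibration is good to about 2 mm. A picture is of the moment at which its call begins. There is no depth.
- ctrl.sign_off(): hands the job in; it is judged then, once.
The state is a dict: "time": time; "qpos": joint angles; "dq": joint speeds; "joint_efforts": joint torques, N m; "eef_pos": TCP position; "tcp_rot": TCP orientation; "contact_force": force on the tool from outside, world axes, zero at the start; "wrist_torque": the same for the moment, N m; "opening": opening from 0.0 (shut) to 1.0 (fully open); "finger_force": force on a finger pad.
Only numpy, scipy, OpenCV 4.12 (cv2) and the standard library are available. Lean on these libraries where they do the work, as an engineer would, in place of code of your own. Each camera call takes 0.05 s, during which the arm holds its last target. There are 200 camera calls.

## Working session

There is one attempt and no reset: what is moved stays moved. The work goes in short steps, Python scripts to look and compute and a tool call to move; the robot and the scene stay as the last step left them, time stands still between calls to the robot, and variables do not carry over. Pictures are saved under pics/ and viewed, at most 11 in all, crops included, and the job is handed in when it is done.

Besides the shell and the picture viewer there is one more tool, called after "Request:" by a JSON object that holds its "name" and its "arguments", one argument or row to a line. send_rows: Moves the arm, as the interface text tells. Its arguments: {"type":"object","properties":{"moves":{"type":"string"},"newtons":{"type":"number"}},"required":["moves"]}

```bash
mkdir -p pics; ls; python3 - <<'E'
from plant import ctrl
import cv2
for n in("top","side"):
    c=ctrl.read_camera(n);cv2.imwrite(f"pics/{n}0.png",c["image"][:,:,::-1]);print(n,{k:v for k,v in c.items() if k!="image"})
print(ctrl.get_state(),ctrl.finger_overhang)
E
```

```text
pics
top {'fovy': 46.5909259884545, 'cx': 260.2101209592932, 'cy': 191.20446409829708, 'extrinsics': array([[-0.02196285,  0.9914996 , -0.12824267,  0.41769568],
       [-0.99965413, -0.01992317,  0.01716623, -0.04330612],
       [ 0.01446531,  0.12857534,  0.99159424,  1.09973316],
       [ 0.        ,  0.        ,  0.        ,  1.        ]])}
side {'fovy': 51.14364735592359, 'cx': 259.56813923247194, 'cy': 197.65481809373532, 'extrinsics': array([[ 0.99706499, -0.03776659,  0.06659654,  0.57600586],
       [ 0.07545924,  0.63174364, -0.77149587, -0.71724376],
       [-0.01293517,  0.77425684,  0.6327393 ,  0.58215195],
       [ 0.        ,  0.        ,  0.        ,  1.        ]])}
{'time': 0.1, 'qpos': array([-1.41496541e+00,  2.87142468e-01,  1.57801610e+00, -1.14212157e-05,
        1.27858263e+00, -1.50024062e-01]), 'dq': array([-1.27435311e-03, -1.21215532e-03, -2.77997481e-03, -4.11497782e-04,
        6.82690862e-04,  1.16296271e-06]), 'joint_efforts': array([ 3.73986113e-04, -4.07297802e+01, -2.93700296e+01, -1.45749564e-04,
        3.42087973e-03, -9.00919872e-06]), 'eef_pos': array([ 0.20317162, -0.6431166 ,  0.2440497 ]), 'tcp_rot': array([ 9.88328541e-01,  1.52333649e-01, -8.58579281e-06, -1.07424932e-03]), 'contact_force': array([-0.18829734,  0.04515634, -0.0088841 ]), 'wrist_torque': array([-0.03732224, -0.0501068 , -0.01646863]), 'finger_force': 0.0, 'opening': 1.003981978368904} 0.014
```

View pics/top0.png

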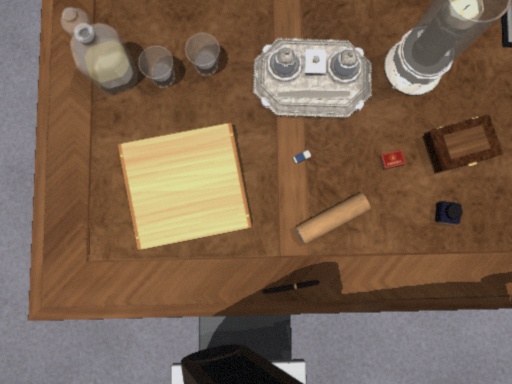

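View pics/side0.png

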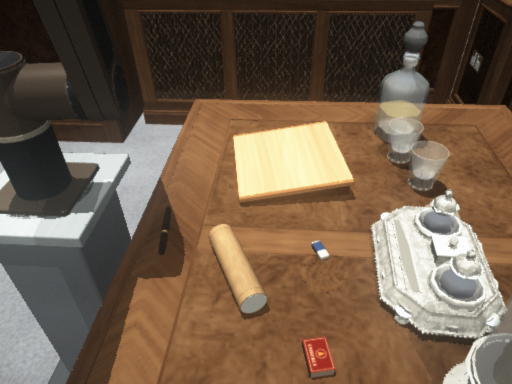

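The top view shows the board with corners near (118,144), (232,124), (250,230) and (138,248), the eraser at (302,157), and the tube from (302,235) to (366,202). The side view shows the eraser at (320,250) and the tube from (222,230) to (252,300).

```bash
cat > h.py <<'E'
import numpy as np,cv2
from scipy.spatial.transform import Rotation as R
def K(c):
    f=192/np.tan(np.radians(c["fovy"]/2)); return f
def ray(c,p):
    f=K(c);d=np.array([(p[0]-c["cx"])/f,-(p[1]-c["cy"])/f,-1]);E=c["extrinsics"];return E[:3,3],E[:3,:3]@d
def onz(c,p,z):
    o,d=ray(c,p);return o+d*(z-o[2])/d[2]
def proj(c,P):
    E=c["extrinsics"];q=E[:3,:3].T@(np.asarray(P)-E[:3,3]);f=K(c);return np.array([c["cx"]-f*q[0]/q[2],c["cy"]+f*q[1]/q[2]])
def tri(a,p,b,q):
    o1,d1=ray(a,p);o2,d2=ray(b,q);s=np.linalg.lstsq(np.c_[d1,-d2],o2-o1,rcond=None)[0]
    A,B=o1+d1*s[0],o2+d2*s[1];return (A+B)/2,np.linalg.norm(A-B)
def blob(c,lo,hi,box):
    h=cv2.cvtColor(c["image"],cv2.COLOR_RGB2HSV);m=cv2.inRange(h,lo,hi);k=np.zeros_like(m);x0,y0,x1,y1=box;k[y0:y1,x0:x1]=m[y0:y1,x0:x1]
    n,l,s,ce=cv2.connectedComponentsWithStats(k);i=1+np.argmax(s[1:,4]);pts=np.argwhere(l==i)[:,::-1].astype(np.float32)
    return pts,cv2.minAreaRect(pts),ce[i]
E
python3 - <<'E'
from plant import ctrl
from h import *
t=ctrl.read_camera("top");s=ctrl.read_camera("side")
for c,(n,crops) in zip((t,s),(("t",[(280,140,330,175),(285,185,380,250),(105,115,260,255)]),("s",[(300,230,340,270),(200,215,280,320),(225,115,360,205)]))):
    im=c["image"][:,:,::-1]
    out=[]
    tiles=np.zeros((380,800,3),np.uint8);x=0
    for a in crops:
        k=im[a[1]:a[3],a[0]:a[2]];sc=min(260/k.shape[1],380/k.shape[0]);k=cv2.resize(k,None,fx=sc,fy=sc,interpolation=cv2.INTER_NEAREST);tiles[:k.shape[0],x:x+k.shape[1]]=k;x+=266;print(n,a,sc)
    cv2.imwrite(f"pics/crop_{n}.png",tiles)
# HSV samples
for c,P in ((t,[(302,157),(298,159),(308,154),(335,218),(180,190),(302,180),(270,200)]),(s,[(318,246),(323,254),(235,260),(290,160),(300,230),(280,280)])):
    h=cv2.cvtColor(c["image"],cv2.COLOR_RGB2HSV);print([tuple(h[y,x]) for x,y in P])
pt,ps=[(118,144),(232,124),(250,230),(138,248)],[(234,137),(325,122),(352,182),(240,198)]
E
```

```text
t (280, 140, 330, 175) 5.2
t (285, 185, 380, 250) 2.736842105263158
t (105, 115, 260, 255) 1.6774193548387097
s (300, 230, 340, 270) 6.5
s (200, 215, 280, 320) 3.25
s (225, 115, 360, 205) 1.9259259259259258
[(np.uint8(108), np.uint8(112), np.uint8(114)), (np.uint8(108), np.uint8(114), np.uint8(116)), (np.uint8(28), np.uint8(18), np.uint8(221)), (np.uint8(15), np.uint8(120), np.uint8(194)), (np.uint8(27), np.uint8(89), np.uint8(221)), (np.uint8(14), np.uint8(141), np.uint8(150)), (np.uint8(13), np.uint8(147), np.uint8(116))]
[(np.uint8(109), np.uint8(108), np.uint8(147)), (np.uint8(26), np.uint8(7), np.uint8(252)), (np.uint8(18), np.uint8(108), np.uint8(234)), (np.uint8(27), np.uint8(55), np.uint8(253)), (np.uint8(14), np.uint8(140), np.uint8(162)), (np.uint8(14), np.uint8(143), np.uint8(130))]
```

View pics/crop_t.png

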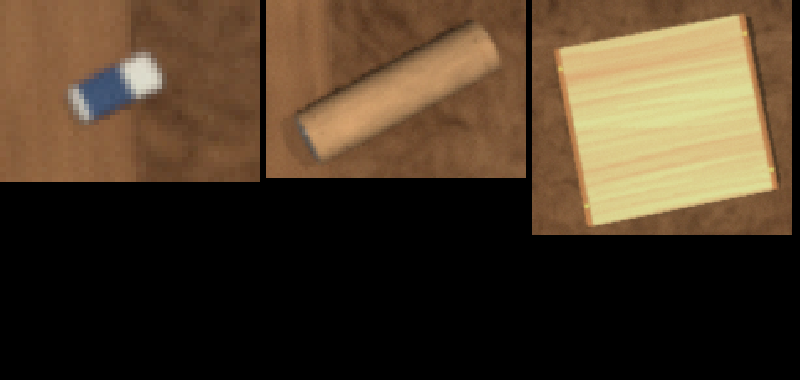

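View pics/crop_s.png

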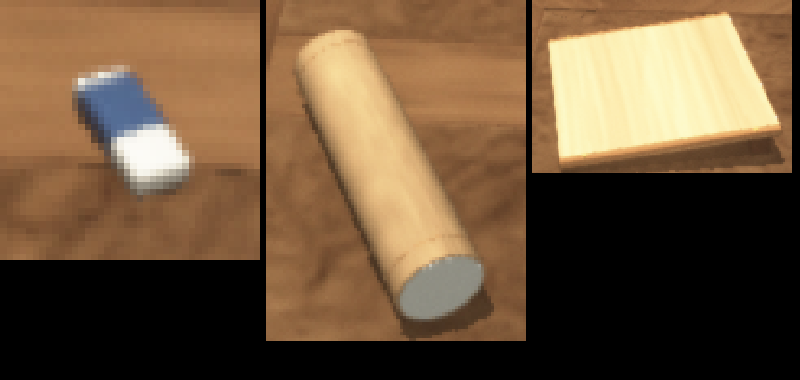

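Crops: in the top view the board corners are at (120.5,143.6), (231.4,123.3), (251,227) and (139.6,249). The eraser centre is about (302,157) and the tube centre about (333,218). The side crops show the same objects clearly.

```bash
python3 - <<'E'
from plant import ctrl
from h import *
t=ctrl.read_camera("top");s=ctrl.read_camera("side")
# order: low+y, high+y, high-y, low-y
T=[(139.6,249),(120.5,143.6),(231.4,123.3),(251,227)];S=[(233.8,135.8),(326.3,121.7),(353.2,181),(239.5,195)]
C=[]
for p,q in zip(T,S):
    X,e=tri(t,p,s,q);C.append(X);print(X.round(4),round(e,4))
C=np.array(C);print([np.linalg.norm(C[i]-C[(i+1)%4]).round(4) for i in range(4)],C.mean(0))
# single cam at expected heights
h=[.034-.0136,.034+.0136]
for c,P in((t,T),(s,S)):
    D=np.array([onz(c,p,h[i in(1,2)]) for i,p in enumerate(P)]);print([np.linalg.norm(D[i]-D[(i+1)%4]).round(4) for i in range(4)],D.mean(0).round(4));u=(D[1]+D[2]-D[0]-D[3]);print("yaw",np.degrees(np.arctan2(u[1],u[0])))
a=lambda x,y:(280+x/5.2-.5,140+y/5.2-.5)
print("er top",onz(t,a(116,88),.0055+.003),); d=onz(t,a(156,70),.008)-onz(t,a(79,108),.008);print(np.linalg.norm(d),np.degrees(np.arctan2(d[1],d[0])))
b=lambda x,y:(300+x/6.5-.5,230+y/6.5-.5)
A,B=onz(s,b(103,74),.011),onz(s,b(165,165),.011);print("er side",(A+B)/2,np.linalg.norm(B-A),np.degrees(np.arctan2(*(B-A)[1::-1])))
for c,lo,hi,box,n in((t,(10,60,150),(20,135,255),(285,185,380,250),"t"),(s,(10,60,170),(25,130,255),(200,215,280,320),"s")):
    p,r,ce=blob(c,lo,hi,box);print(n,len(p),r)
g=lambda x,y:(285+x/2.737-.5,185+y/2.737-.5)
A=(onz(t,g(31,115),.025)+onz(t,g(52,160),.025))/2;B=(onz(t,g(234,62),.025)+onz(t,g(212,22),.025))/2;print("tube",A,B,(A+B)/2,np.linalg.norm(B-A),np.degrees(np.arctan2(*(B-A)[1::-1])))
g=lambda x,y:(200+x/3.25-.5,215+y/3.25-.5)
B=onz(s,g(175,287),.025);print("tube side near cap",B)
for i in range(3):pass
E
```

```text
[0.4251 0.2298 0.0201] 0.0027
[0.6763 0.2715 0.0477] 0.001
[0.7214 0.0047 0.0476] 0.0005
[ 0.4717 -0.0376  0.0298] 0.0031
[np.float64(0.2561), np.float64(0.2706), np.float64(0.254), np.float64(0.2716)] [0.57361038 0.11710056 0.0363094 ]
[np.float64(0.2569), np.float64(0.2706), np.float64(0.2556), np.float64(0.2714)] [0.5728 0.1169 0.034 ]
yaw 9.5458765034869
[np.float64(0.2553), np.float64(0.2709), np.float64(0.2536), np.float64(0.2593)] [0.5741 0.1202 0.034 ]
yaw 8.254518306323245
er top [ 0.64427779 -0.16796161  0.0085    ]
0.04169446251798547 -64.60450487684706
er side [ 0.64500581 -0.16747095  0.011     ] 0.04010033615088741 -64.98632279016415
t 1173 ((334.02203369140625, 217.69078063964844), (16.45288848876953, 75.6547622680664), 61.60697937011719)
s 1839 ((233.3000030517578, 261.60003662109375), (80.05123138427734, 25.043960571289062), 63.43495178222656)
tube [ 0.44935776 -0.15438139  0.025     ] [ 0.53036356 -0.31872221  0.025     ] [ 0.48986066 -0.2365518   0.025     ] 0.18322075945164149 -63.76069270851054
tube side near cap [ 0.52788276 -0.31393154  0.025     ]
```

```bash
cat >> h.py <<'E'
def Rt(psi,tilt=0):  # board-aligned tool if tilt; psi = tool x yaw, deg
    Rb=R.from_euler("ZY",[psi-90,-tilt],degrees=True).as_matrix()
    return R.from_matrix(np.c_[Rb[:,1],Rb[:,0],-Rb[:,2]])
def plan(st,pos,psi,tilt=0):
    c=R.from_quat(st["tcp_rot"]);d=c.inv().apply(np.asarray(pos)-st["eef_pos"])/.2
    t=(c.inv()*Rt(psi,tilt)).as_rotvec()/(2*np.pi)
    print("turn",t.round(4),"shift",d.round(4))
    return t,d
BY=9.5;BC=np.array([.573,.117,.034]);RB=R.from_euler("ZY",[BY,-6],degrees=True)
board=lambda x,y,z:BC+RB.apply([x,y,z])
E
python3 - <<'E'
from plant import ctrl
from h import *
s=ctrl.get_state();plan(s,(.6445,-.1677,.12),115.2)
E
```

```text
turn [-1.000e-04 -1.000e-04 -2.713e-01] shift [ 2.8202 -1.6037  0.6258]
```

Request:
{"name": "send_rows", "arguments": {
  "moves": "0 0 -0.09 1 -0.57 0 0;0 0 -0.09 1 -0.57 0 0;0 0 -0.09 1 -0.57 0 0;0 0 -0.09 1 -0.57 0 0"
}}

```text
time: 0.8
eef_pos: [0.3612, -0.4726, 0.2454]
tcp_rot: [0.906, 0.423, 0.0, 0.0]
contact_force: [-0.4, 0.4, -0.9]
opening: 0.502
finger_force: 0.0
```

```bash
python3 - <<'E'
from plant import ctrl
from h import *
s=ctrl.get_state();print(s["eef_pos"],s["opening"]);plan(s,(.6445,-.1677,.12),115.2)
E
```

```text
[ 0.36115927 -0.47261905  0.24542456] 0.5023382169795765
turn [ 1.000e-04 -0.000e+00 -1.809e-01] shift [2.0783 0.1076 0.6277]
```

Request:
{"name": "send_rows", "arguments": {
  "moves": "0 0 -0.09 1 0.05 0.2 0;0 0 -0.09 1 0.05 0.2 0;0 0 -0.09 1 0.05 0.2 0;0 0 -0.09 1 0.05 0.2 0"
}}

```text
time: 1.3
eef_pos: [0.4975, -0.325, 0.2042]
tcp_rot: [0.751, 0.66, 0.0, -0.001]
contact_force: [-0.8, 0.6, -0.4]
opening: 0.501
finger_force: 0.0
```

```bash
python3 - <<'E'
from plant import ctrl
from h import *
s=ctrl.get_state();print(s["eef_pos"],s["opening"]);plan(s,(.6445,-.1677,.12),115.2)
E
```

```text
[ 0.49746891 -0.32500418  0.20424317] 0.5006574990663126
turn [-0.0001 -0.0003 -0.0906] shift [0.8744 0.6278 0.4216]
```

Request:
{"name": "send_rows", "arguments": {
  "moves": "0 0 -0.0906 0.874 0.628 0.55 0;0 0 -0.0906 0.874 0.628 0.55 0;0 0 -0.0906 0.874 0.628 0.55 0;0 0 -0.0906 0.874 0.628 0.55 0;0 0 -0.0906 0.874 0.628 0.55 0"
}}

```text
time: 1.92
eef_pos: [0.6438, -0.1692, 0.0921]
tcp_rot: [0.537, 0.844, -0.0, -0.002]
contact_force: [-0.5, -0.2, 0.1]
opening: 0.495
finger_force: 0.0
```

```bash
python3 - <<'E'
from plant import ctrl
from h import *
s=ctrl.get_state();print(s["eef_pos"],s["opening"]);plan(s,(.6445,-.1677,.016),115.2)
c=ctrl.read_camera("side")["image"][170:290,250:400,::-1];cv2.imwrite("pics/a.png",cv2.resize(c,None,fx=4,fy=4))
E
```

```text
[ 0.64378002 -0.16917387  0.09214096] 0.4953748778298262
turn [-0.0005 -0.0006 -0.0004] shift [0.0037 0.0076 0.3807]
```

View pics/a.png

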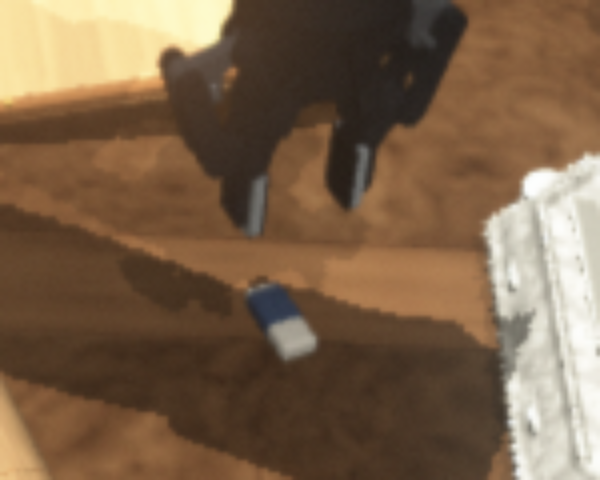

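The open fingers are at about (255,235) and (355,205) in the crop. They are above the eraser at (282,320), and aligned with it.

Request:
{"name": "send_rows", "arguments": {
  "moves": "0 0 0 0.003 0.005 0.2 0;0 0 0 0.003 0.005 0.3 0;0 0 0 0.003 0.005 0.375 0;0 0 0 0.003 0.005 0.38 0;0 0 0 0.003 0.005 0.38 0;0 0 0 0.003 0.005 0.38 -1;0 0 0 0.003 0.005 0.38 -1;0 0 0 0.003 0.005 0.38 -1;0 0 0 0.003 0.005 0.38 -1;0 0 0 0.003 0.005 0.38 -1",
  "newtons": 30
}}

```text
time: 3.22
eef_pos: [0.6455, -0.1711, 0.0207]
tcp_rot: [0.538, 0.843, 0.0, 0.001]
contact_force: [-0.8, 0.2, 5.5]
opening: 0.207
finger_force: 30.8
```

Request:
{"name": "send_rows", "arguments": {
  "moves": "0 0 0 0 0 -0.1 -1;0 0 0 0 0 -0.3 -1;0 0 0 0 0 -0.45 -1;0 0 0 0 0 -0.45 -1;0 0 0 0 0 -0.45 -1"
}}

```text
time: 3.85
eef_pos: [0.6437, -0.1704, 0.1084]
tcp_rot: [0.538, 0.843, -0.0, -0.001]
contact_force: [-1.4, 0.5, -0.3]
opening: 0.209
finger_force: 30.2
```

```bash
python3 - <<'E'
from plant import ctrl
from h import *
s=ctrl.get_state();print(s["eef_pos"],s["opening"],s["finger_force"],s["contact_force"]);plan(s,board(0,0,.06),90+BY,6);print(board(0,0,0.06))
c=ctrl.read_camera("side");p=proj(c,s["eef_pos"]);print(p);x,y=int(p[0]),int(p[1])
k=c["image"][max(y-60,0):y+60,x-75:x+75,::-1];cv2.imwrite("pics/b.png",cv2.resize(k,None,fx=4,fy=4))
E
```

```text
[ 0.64374854 -0.17039108  0.10842708] 0.20886015220092574 30.15861690044403 [-1.37202136  0.50733419 -0.28168355]
turn [-0.0168 -0.0024  0.0428] shift [1.4604 0.255  0.0754]
[0.5668143  0.11596487 0.09367131]
[323.87653218 211.01172051]
```

View pics/b.png

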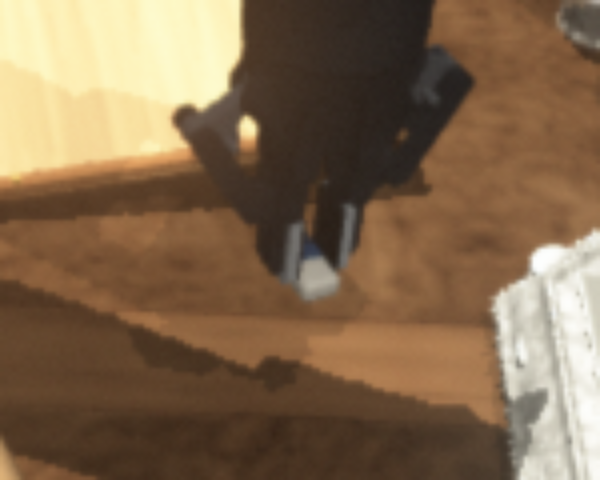

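Request:
{"name": "send_rows", "arguments": {
  "moves": "0 0 0 0.75 0.13 0 -1;0 0 0 0.75 0.13 0 -1;0 0 0 0.75 0.13 0 -1;0 0 0 0.75 0.13 0 -1"
}}

```text
time: 4.4
eef_pos: [0.603, -0.0215, 0.1072]
tcp_rot: [0.536, 0.844, -0.001, -0.002]
contact_force: [0.3, -0.8, -0.5]
opening: 0.213
finger_force: 30.2
```

```bash
python3 - <<'E'
from plant import ctrl
from h import *
s=ctrl.get_state();print(s["eef_pos"],s["opening"],s["finger_force"]);plan(s,board(0,-.003,.05),90+BY,6)
E
```

```text
[ 0.60298773 -0.02154257  0.1072191 ] 0.21314917134683492 30.157880187034607
turn [-0.0172 -0.0026  0.0433] shift [0.6831 0.1295 0.1188]
```

Request:
{"name": "send_rows", "arguments": {
  "moves": "-0.0172 -0.0026 0.0433 0.683 0.13 0 -1;-0.0172 -0.0026 0.0433 0.683 0.13 0 -1;-0.0172 -0.0026 0.0433 0.683 0.13 0.119 -1;-0.0172 -0.0026 0.0433 0.683 0.13 0.119 -1;-0.0172 -0.0026 0.0433 0.683 0.13 0.119 -1"
}}

```text
time: 5.03
eef_pos: [0.5716, 0.1098, 0.0856]
tcp_rot: [0.647, 0.761, 0.041, 0.036]
contact_force: [0.4, 0.5, 0.5]
opening: 0.204
finger_force: 30.2
```

```bash
python3 - <<'E'
from plant import ctrl
from h import *
s=ctrl.get_state();print(s["eef_pos"],s["opening"],s["finger_force"]);plan(s,board(0,-.003,.022),90+BY,6)
E
```

```text
[0.57158857 0.10980966 0.08555365] 0.20393920020725687 30.160521268844604
turn [ 0.0007  0.0004 -0.0006] shift [ 0.0196 -0.0148  0.1476]
```

Descend slowly to about 23 mm and check the force.

Request:
{"name": "send_rows", "arguments": {
  "moves": "0.0005 0 0 0.02 -0.015 0.08 -1;0.0005 0 0 0.02 -0.015 0.12 -1;0.0005 0 0 0.02 -0.015 0.14 -1;0.0005 0 0 0.02 -0.015 0.148 -1;0.0005 0 0 0.02 -0.015 0.148 -1"
}}

```text
time: 5.65
eef_pos: [0.5706, 0.115, 0.0558]
tcp_rot: [0.646, 0.761, 0.04, 0.035]
contact_force: [-0.5, 0.2, 0.7]
opening: 0.206
finger_force: 30.2
```

```bash
python3 - <<'E'
from plant import ctrl
from h import *
s=ctrl.get_state();print(RB.inv().apply(s["eef_pos"]-BC),s["finger_force"],s["contact_force"])
E
```

```text
[-0.00036988 -0.00158229  0.02200566] 30.16083598136902 [-0.46001482  0.18199445  0.65572209]
```

Request:
{"name": "send_rows", "arguments": {
  "moves": "0 0 0 0 0 0.008 -1;0 0 0 0 0 0.008 -1;0 0 0 0 0 0.008 -1"
}}

```text
time: 6.02
eef_pos: [0.571, 0.1151, 0.0546]
tcp_rot: [0.646, 0.761, 0.04, 0.035]
contact_force: [1.2, 0.5, 1.2]
opening: 0.206
finger_force: 30.3
```

Request:
{"name": "send_rows", "arguments": {
  "moves": "0 0 0 0 0 0.01 -1;0 0 0 0 0 0.01 -1;0 0 0 0 0 0.01 -1"
}}

```text
time: 6.4
eef_pos: [0.5711, 0.1151, 0.0545]
tcp_rot: [0.646, 0.761, 0.04, 0.035]
contact_force: [-7.1, -0.9, 13.4]
opening: 0.211
finger_force: 31.6
```

Request:
{"name": "send_rows", "arguments": {
  "moves": "0 0 0 0 0 0 -0.3;0 0 0 0 0 0 -0.2;0 0 0 0 0 0 0;0 0 0 0 0 0 0;0 0 0 0 0 -0.1 0;0 0 0 0 0 -0.3 0;0 0 0 0 0 -0.6 0.5;0 0 0 0 0 -0.6 1;0 0 0 -1 0 -0.6 1;0 0 0 -1 0 -0.6 1;0 0 0 -1 0 -0.6 1;0 0 0 -1 0 -0.6 1"
}}

```text
time: 7.9
eef_pos: [0.591, -0.0877, 0.1723]
tcp_rot: [0.648, 0.76, 0.04, 0.035]
contact_force: [-0.1, -0.5, -0.2]
opening: 1.001
finger_force: 0.0
```

```bash
python3 - <<'E'
from plant import ctrl
from h import *
s=ctrl.get_state();print(s["eef_pos"],s["opening"],s["finger_force"]);plan(s,(.488,-.235,.12),116.2)
t=ctrl.read_camera("top");S=ctrl.read_camera("side")
for c,n in((t,"t"),(S,"s")):
    e=board(0,0,.011);p=proj(c,e);b=[int(v) for v in(p[0]-25,p[1]-20,p[0]+25,p[1]+20)]
    P,r,ce=blob(c,(95,60,60),(125,255,255),b);q=proj(c,e)
    o,d=ray(c,ce);n_=RB.apply([0,0,1]);X=o+d*((e-o)@n_)/(d@n_);print(n,len(P),r,"blue ctr in board",RB.inv().apply(X-BC))
    cv2.imwrite(f"pics/c{n}.png",cv2.resize(c["image"][b[1]:b[3],b[0]:b[2],::-1],None,fx=8,fy=8,interpolation=cv2.INTER_CUBIC))
a=np.hstack([cv2.imread("pics/ct.png"),cv2.imread("pics/cs.png")]);cv2.imwrite("pics/c.png",a)
E
```

```text
[ 0.59097629 -0.08767925  0.172348  ] 1.0007441048232053 0.0
turn [ 0.0168  0.0029 -0.0475] shift [-0.6456 -0.649   0.1953]
t 52 ((181.61537170410156, 185.57693481445312), (6.079599857330322, 8.040761947631836), 78.69007110595703) blue ctr in board [0.00091479 0.00838811 0.011     ]
s 13 ((286.5, 151.0), (5.0, 2.0), 0.0) blue ctr in board [3.79200057e-05 7.07087631e-03 1.10000000e-02]
```

View pics/c.png

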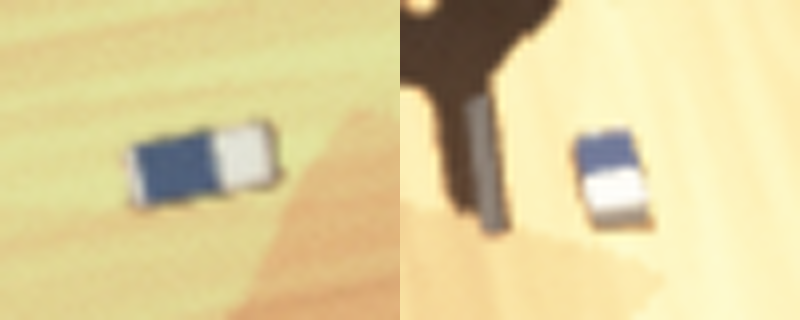

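The eraser lies flat and aligned across the slope, with its centre within about 1 mm of the board centre. Next is the tube.

Request:
{"name": "send_rows", "arguments": {
  "moves": "0.0168 0.0029 -0.0475 -0.646 -0.65 0.19 1;0.0168 0.0029 -0.0475 -0.646 -0.65 0.19 1;0.0168 0.0029 -0.0475 -0.646 -0.65 0.19 1;0.0168 0.0029 -0.0475 -0.646 -0.65 0.19 1;0.0168 0.0029 -0.0475 -0.646 -0.65 0.19 1"
}}

```text
time: 8.62
eef_pos: [0.4884, -0.2306, 0.1206]
tcp_rot: [0.526, 0.85, 0.0, -0.001]
contact_force: [-0.7, 0.5, 0.2]
opening: 1.0
finger_force: 0.0
```

```bash
python3 - <<'E'
from plant import ctrl
from h import *
s=ctrl.get_state();print(s["eef_pos"],s["opening"],s["finger_force"]);plan(s,(.489,-.2345,.035),116.2)
E
```

```text
[ 0.48836534 -0.23064988  0.12063858] 1.000152170034508 0.0
turn [-0.     -0.0002  0.0008] shift [-0.0193 -0.0057  0.4282]
```

Request:
{"name": "send_rows", "arguments": {
  "moves": "0 0 0 -0.019 -0.006 0.25 1;0 0 0 -0.019 -0.006 0.4 1;0 0 0 -0.019 -0.006 0.428 1;0 0 0 -0.019 -0.006 0.428 1;0 0 0 -0.019 -0.006 0.428 0;0 0 0 -0.019 -0.006 0.428 -0.5;0 0 0 -0.019 -0.006 0.428 -1;0 0 0 -0.019 -0.006 0.428 -1;0 0 0 -0.019 -0.006 0.428 -1",
  "newtons": 25
}}

```text
time: 9.75
eef_pos: [0.4895, -0.2365, 0.0366]
tcp_rot: [0.527, 0.85, 0.0, 0.0]
contact_force: [-0.8, 2.2, 6.4]
opening: 0.566
finger_force: 25.5
```

Request:
{"name": "send_rows", "arguments": {
  "moves": "0 0 0 0 0 -0.1 -1;0 0 0 0 0 -0.3 -1;0 0 0 0 0 -0.5 -1;0 0 0 0 0 -0.6 -1;0 0 0 0 0 -0.6 -1;0 0 0 0 0 -0.6 -1"
}}

```text
time: 10.5
eef_pos: [0.488, -0.2355, 0.1536]
tcp_rot: [0.527, 0.85, 0.0, -0.002]
contact_force: [-0.5, -0.3, -1.3]
opening: 0.574
finger_force: 26.3
```

```bash
python3 - <<'E'
from plant import ctrl
from h import *
s=ctrl.get_state();print(s["eef_pos"],s["opening"],s["finger_force"],s["contact_force"]);plan(s,board(.032,0,.09),90+BY,6)
c=ctrl.read_camera("side");p=proj(c,s["eef_pos"]);print(p);x,y=int(p[0]),int(p[1])
k=c["image"][max(y-70,0):y+80,x-90:x+90,::-1];cv2.imwrite("pics/d.png",cv2.resize(k,None,fx=4,fy=4))
E
```

```text
[ 0.48795782 -0.23554289  0.15356885] 0.5738463683984236 26.285122632980347 [-0.49565358 -0.28818921 -1.25695696]
turn [-0.0169 -0.0029  0.047 ] shift [1.3559 1.2731 0.1355]
[231.17830291 212.6217715 ]
```

View pics/d.png

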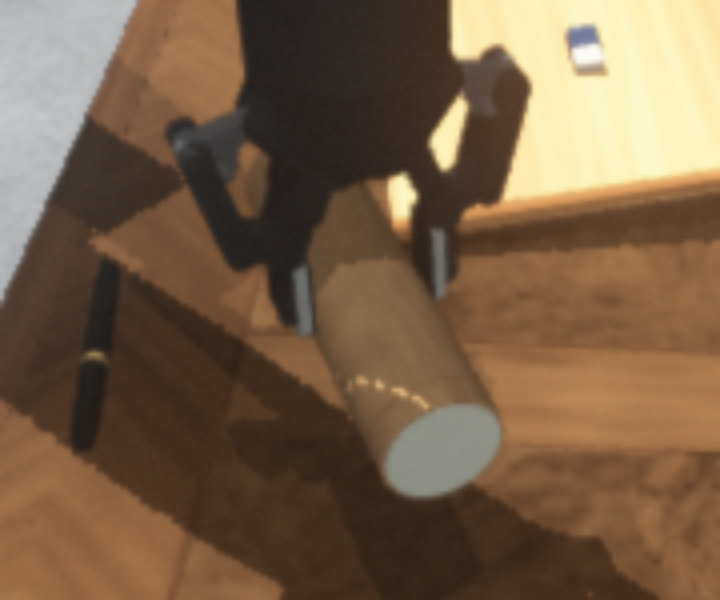

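The tube is gripped at its middle and level, with the near cap at crop (443,450). The eraser is undisturbed on the board.

Request:
{"name": "send_rows", "arguments": {
  "moves": "-0.0085 -0.0015 0.0235 0.68 0.64 0 -1;-0.0085 -0.0015 0.0235 0.68 0.64 0 -1;-0.0085 -0.0015 0.0235 0.68 0.64 0 -1;-0.0085 -0.0015 0.0235 0.68 0.64 0 -1;-0.0085 -0.0015 0.0235 0.68 0.64 0 -1"
}}

```text
time: 11.18
eef_pos: [0.542, -0.057, 0.1536]
tcp_rot: [0.587, 0.809, 0.02, 0.016]
contact_force: [0.7, -0.6, -0.6]
opening: 0.57
finger_force: 26.4
```

```bash
python3 - <<'E'
from plant import ctrl
from h import *
s=ctrl.get_state();print(s["eef_pos"],s["opening"],s["finger_force"])
c=ctrl.read_camera("side");X=onz(c,(251.75,254.5),.142);d=X-np.array([.488,-.2355,.142]);print("half length seen",np.linalg.norm(d))
plan(s,board(.032,0,.09),90+BY,6)
E
```

```text
[ 0.54204905 -0.05695926  0.15356309] 0.5704981011339713 26.358957588672638
half length seen 0.08787142563446493
turn [-0.0085 -0.0013  0.0237] shift [0.763  0.52   0.1575]
```

Request:
{"name": "send_rows", "arguments": {
  "moves": "-0.0085 -0.0013 0.0237 0.757 0.52 0.157 -1;-0.0085 -0.0013 0.0237 0.757 0.52 0.157 -1;-0.0085 -0.0013 0.0237 0.757 0.52 0.157 -1;-0.0085 -0.0013 0.0237 0.757 0.52 0.157 -1;-0.0085 -0.0013 0.0237 0.757 0.52 0.157 -1"
}}

```text
time: 11.85
eef_pos: [0.5963, 0.1178, 0.1279]
tcp_rot: [0.646, 0.761, 0.04, 0.035]
contact_force: [-0.5, 0.2, -0.7]
opening: 0.57
finger_force: 26.4
```

```bash
python3 - <<'E'
from plant import ctrl
from h import *
s=ctrl.get_state();print(s["finger_force"],RB.inv().apply(s["eef_pos"]-BC))
plan(s,board(.033,-.001,.040),90+BY,6)
E
```

```text
26.38812392950058 [ 0.03281613 -0.00301086  0.09093209]
turn [ 0.0002  0.0002 -0.0004] shift [0.0104 0.0006 0.2546]
```

Request:
{"name": "send_rows", "arguments": {
  "moves": "0 0 0 0.01 0 0.12 -1;0 0 0 0.01 0 0.2 -1;0 0 0 0.01 0 0.24 -1;0 0 0 0.01 0 0.25 -1;0 0 0 0.01 0 0.25 -1;0 0 0 0.01 0 0.25 -1"
}}

```text
time: 12.6
eef_pos: [0.6019, 0.1221, 0.0796]
tcp_rot: [0.646, 0.762, 0.041, 0.035]
contact_force: [0.3, -0.6, 0.2]
opening: 0.575
finger_force: 26.4
```

```bash
python3 - <<'E'
from plant import ctrl
from h import *
s=ctrl.get_state();print(s["finger_force"],s["contact_force"],RB.inv().apply(s["eef_pos"]-BC))
E
```

```text
26.409254372119904 [ 0.27860468 -0.61373926  0.18224926] [0.03393057 0.00025653 0.04226185]
```

Lower by 4.5 mm and look for contact.

Request:
{"name": "send_rows", "arguments": {
  "moves": "0 0 0 0 0.003 0.012 -1;0 0 0 0 0.003 0.022 -1;0 0 0 0 0.003 0.022 -1;0 0 0 0 0.003 0.022 -1"
}}

```text
time: 13.1
eef_pos: [0.6024, 0.1223, 0.0744]
tcp_rot: [0.646, 0.762, 0.041, 0.035]
contact_force: [-0.3, -0.3, -0.5]
opening: 0.568
finger_force: 26.4
```

```bash
python3 - <<'E'
from plant import ctrl
from h import *
s=ctrl.get_state();print(s["finger_force"],s["contact_force"],RB.inv().apply(s["eef_pos"]-BC))
c=ctrl.read_camera("side");p=proj(c,s["eef_pos"]);x,y=int(p[0]),int(p[1])
k=c["image"][max(y-60,0):y+60,x-75:x+75,::-1];cv2.imwrite("pics/e.png",cv2.resize(k,None,fx=5,fy=5,interpolation=cv2.INTER_CUBIC))
E
```

```text
26.409539580345154 [-0.27026914 -0.26026454 -0.51064851] [0.03390105 0.00036734 0.03704314]
```

View pics/e.png

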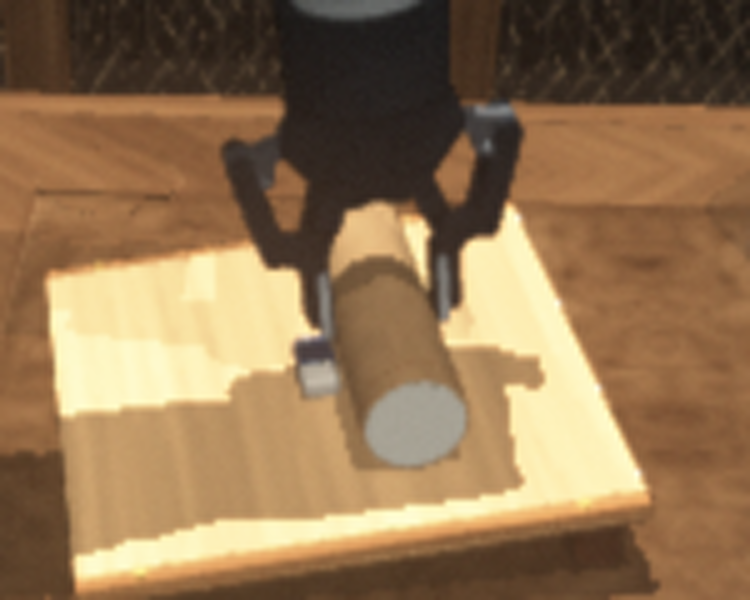

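The tube is just uphill of the eraser and parallel to it. The eraser is seen at (317,365), and the downhill finger is clear of it. I'll move 1.5 mm downhill and lower to contact.

Request:
{"name": "send_rows", "arguments": {
  "moves": "0 0 0 0 -0.007 0.005 -1;0 0 0 0 -0.007 0.01 -1;0 0 0 0 -0.007 0.01 -1;0 0 0 0 -0.007 0.01 -1"
}}

```text
time: 13.65
eef_pos: [0.6019, 0.1221, 0.0739]
tcp_rot: [0.646, 0.762, 0.041, 0.035]
contact_force: [-1.5, -0.3, 5.1]
opening: 0.569
finger_force: 27.1
```

```bash
python3 - <<'E'
from plant import ctrl
from h import *
s=ctrl.get_state();print(s["contact_force"],RB.inv().apply(s["eef_pos"]-BC))
E
```

```text
[-1.48379088 -0.33953419  5.08483155] [0.03339    0.00028239 0.03663618]
```

Request:
{"name": "send_rows", "arguments": {
  "moves": "0 0 0 0 0 0 0.18;0 0 0 0 0 0 0.22;0 0 0 0 0 0 0.28;0 0 0 0 0 0 0.35;0 0 0 0 0 0 0.5;0 0 0 0 0 0 0.7;0 0 0 0 0 0 0.7;0 0 0 0 0 -0.05 0.7;0 0 0 0 0 -0.15 0.7;0 0 0 0 0 -0.3 0.7;0 0 0 0 0 -0.6 0.7;0 0 0 0 0 -0.6 0.7"
}}

```text
time: 15.15
eef_pos: [0.5923, 0.1202, 0.2006]
tcp_rot: [0.645, 0.762, 0.046, 0.04]
contact_force: [-0.1, -0.0, 0.9]
opening: 0.85
finger_force: 0.0
```

Request:
{"name": "send_rows", "arguments": {
  "moves": "0 0 0 -1 0 0 0.7;0 0 0 -1 0 0 0.7;0 0 0 -1 0 0 0.7;0 0 0 -1 0 0 0.7;0 0 0 -1 0 0 0.7;0 0 0 -1 0 0 0.7;0 0 0 -1 0 0 0.7"
}}

```text
time: 16.02
eef_pos: [0.6212, -0.0755, 0.1917]
tcp_rot: [0.645, 0.763, 0.041, 0.035]
contact_force: [-0.0, -0.0, -0.3]
opening: 0.856
finger_force: 0.0
```

```bash
python3 - <<'E'
from plant import ctrl
from h import *
s=ctrl.get_state();print(s["eef_pos"],s["opening"])
a=ctrl.read_camera("top")["image"][105:265,100:270,::-1];b=ctrl.read_camera("side")["image"][90:210,225:365,::-1]
f=lambda k,w:cv2.resize(k,(w,w*k.shape[0]//k.shape[1]),interpolation=cv2.INTER_CUBIC)
A,B=f(a,395),f(b,395);o=np.zeros((400,800,3),np.uint8);o[:A.shape[0],:395]=A;o[:B.shape[0],400:795]=B;cv2.imwrite("pics/f.png",o)
E
```

```text
[ 0.62118421 -0.07553067  0.19173282] 0.855793389645831
```

View pics/f.png

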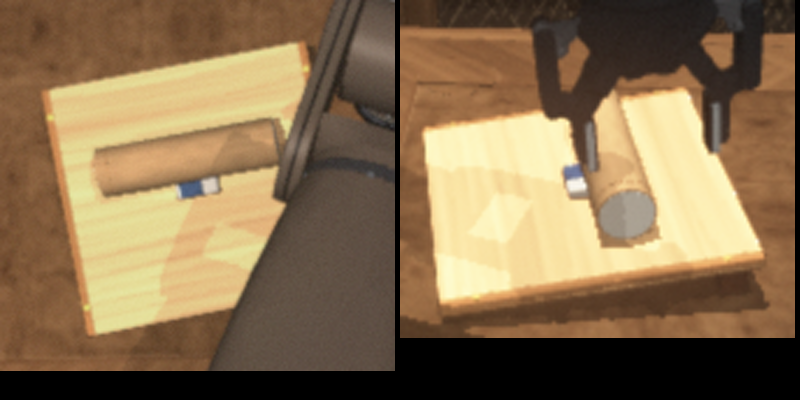

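Request:
{"name": "send_rows", "arguments": {
  "moves": "0 0 0 -0.9 0 -0.2 0.7;0 0 0 -0.9 0 -0.2 0.7;0 0 0 -0.9 0 -0.2 0.7;0 0 0 -0.9 0 -0.2 0.7;0 0 0 -0.9 0 -0.2 0.7;0 0 0 -0.9 0 -0.2 0.7;0 0 0 -0.9 0 -0.2 0.7;0 0 0 -0.9 0 -0.2 0.7"
}}

```text
time: 17.12
eef_pos: [0.6467, -0.2545, 0.2316]
tcp_rot: [0.645, 0.762, 0.041, 0.035]
contact_force: [-0.6, 0.3, 0.7]
opening: 0.848
finger_force: 0.0
```

```bash
python3 - <<'E'
from plant import ctrl
from h import *
t=ctrl.read_camera("top")
def onb(p,h):
    o,d=ray(t,p);n=RB.apply([0,0,1]);e=board(0,0,h);return RB.inv().apply(o+d*((e-o)@n)/(d@n)-BC).round(4)
P,r,ce=blob(t,(95,60,60),(125,255,255),(165,165,210,200));print("blue",len(P),onb(ce,.011))
P,r,ce=blob(t,(5,90,100),(20,255,215),(135,150,240,195));print("tube",len(P),r,onb(r[0],.03))
cv2.imwrite("pics/g.png",cv2.resize(t["image"][140:210,130:235,::-1],None,fx=6,fy=6,interpolation=cv2.INTER_CUBIC))
E
```

```text
blue 43 [-0.0002  0.0083  0.011 ]
tube 1662 ((181.59622192382812, 172.01319885253906), (22.974637985229492, 83.48270416259766), 79.3803482055664) [0.031  0.0004 0.03  ]
```

View pics/g.png

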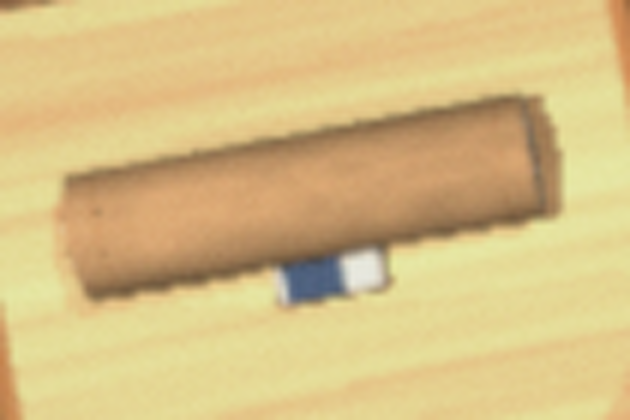

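The tube rests against the eraser, 31 mm uphill of it and centred to within a few millimetres. Nothing has moved since I let go, so I'm handing it in.

```bash
python3 -c "
from plant import ctrl
print(ctrl.sign_off())"
```

```text
the job is handed in; nothing more can be done
None
```

The tube is parked across the slope on the uphill side of the eraser chock in the middle of the board, resting against it, with the arm clear, and the job was handed in at about 17 s.

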